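# Lay a packing plate, then hold a hinge leaf in line for its pin

### The arm

A 6-joint arm with a two-finger parallel gripper is mounted at the origin on a cart in front of the work surface, level with it; the furniture and walls round the work are solid. World frame = base frame: x ahead of the robot, y to its left, z up, the work surface at z = 0. Lengths are in m, angles in degrees, forces in N, time in s.
With the tool pointing down it reaches from about 0.275 to 0.725 m from the base axis. Payload 15.9 kg.
Tool frame: the origin (TCP) lies midway between the tips of the shut fingers; the grasp point (between the pads) lies 19 mm behind it; z points along the fingers, y is the line along which they close (so a half turn about z gives the same grasp; the last joint's range is limited). The gripper opens to 85 mm and grips with 20 to 120 N. Pads are 22 mm wide; open, the fingers measure 114 mm over their backs; the gripper's body (76 mm by 85 mm) begins 54 mm behind the grasp point. The pads swing forward as they close: fully open they stand 13 mm farther back than shut.
Start: joints at [67.724, 12.198, -1.971, 75.831, 0, 90], TCP at [0.19, 0.463, 0.231] pointing down, gripper open.
Joint ranges: [-170.91, 170.91], [-42.67, 98.43], [-65.05, 77.54], [-120.47, 116.71], [-90, 82.35], [-180, 180]. Speed limits (degrees/s): [108.29, 108.29, 136.94, 147.25, 180, 180].

### API

Orientations are given as a 3x3 rotation matrix whose columns are the frame's x, y, z axes.
In Python, from rig import r gives the robot as it stands.
- The arm moves only by the shell command python3 -m pendant 'ROWS' [FORCE]. ROWS is JSON, one flat list of numbers, 7 for each row, row after row: the opening, from 0 (shut) to 1 (fully open), then the shift along the tool's x, y, z in mm, then the turn, a rotation vector about the tool's x, y, z in rad. In form: [gripper, x, y, z, ax, ay, az, gripper, x, y, z, ax, ay, az, ...]. A call has exactly 5 rows; each row shifts and turns the commanded pose from where the row before left it, along the tool's axes as they then stand; what a row does not reach is not made up. A row lasts 1/10 s, in which the tool goes at most 50 mm and 8.59 degrees, less where a joint would pass 70% of its speed; a pose out of reach is approached as far as the arm can. A call with a gripper value outside its range is refused whole. The fingers move at their own pace and stop on an object; FORCE is the grip in N (left out, the last holds). Time passes only in rows, so rows that do not move let the fingers close, or fill a call up. It gives the time, the measured TCP pose, the force, the opening and the grip force at its end, in the units of the state.
- r.get_state(): the state, without advancing time (a new reading comes with each control period).
- r.get_image(name): name is "scene" or "side" or "wrist"; returns (picture, depth): 420x560x3 uint8, red, green, blue; 420x560 float32, m along the optical axis (not along the pixel's ray), 0 where there is no reading.
- r.camera_params(name): a dict with "K" (3x3 intrinsics, pixels), "R" (3x3) and "t" (3): a world point X has camera coordinates R X + t. Camera axes: x right, y down, z forward; pixel columns grow to the right and rows downward; lengths in m; the calibration is good to about 2 mm. A picture is of the moment at which its call begins: read the wrist's pose just before it. camera_params takes no time and is no camera call; for the wrist camera it gives the pose at the moment of the call.
- r.finish_job(): hands the job in; it is judged then, once.
Trained networks look in the newest picture that a camera, given by its name, has taken for a name from the list of things; names that differ only in an ending like _2 or _b are one class to them, and where a whole thing is asked for, a point or a joint stands for the part that bears it (a point fixed in the world has none). Each returns a list of dicts, best first, with "conf" (0 to 1); they miss things now and then, are a little off and sometimes report something else, mostly with a low value. They report only what shows in the picture. A call takes as long as a camera call.
- r.outline_of(label, camera): "pixels" (420x560 bool, what is visible of it) and "box" ([centre column, centre row, width, height] in pixels, round what is visible of it).
The state is a dict: "t": time; "qpos": joint angles; "joint_velocities": joint speeds; "effort": joint torques, N m; "position": TCP position; "eef_rot": TCP orientation; "wrist_force": force on the tool from outside, world axes, zero at the start; "moment": the same for the moment, N m; "grip_width": finger opening in m; "finger_force": force on a finger pad.
Only numpy, scipy, OpenCV 4.12 (cv2) and the standard library are available. Lean on these libraries where they do the work, as an engineer would, in place of code of your own. Each camera call takes 0.05 s, during which the arm holds its last target. There are 200 camera calls.

### The job

Lay the blue packing plate flat on the middle of the steel hinge leaf that is screwed to the wooden jamb block and let go of it; only then pick up the green hatch rail with its loose hinge leaf and set it down over the plate, so that its two knuckles drop into the gaps between the block's three knuckles and all the holes line up for the pin. Do not let go at the end: finish while still gripping the rail and pressing it lightly down on the plate, ready for someone else to push the pin through. Leave the tape roll, the contactor and the marker pen where they are.

Things in the scene. Friction and masses are not known exactly. Their poses are not given: they have to be found in the camera images.
- jamb: Fixed brown wooden jamb block, a steel hinge leaf flat on its top. Origin on the bench, z up. mm in its frame: wood x -50..60, y -65..65, z 0..40; leaf x -50..40, y -50..50, top at z 43. Three steel knuckles beyond the -x edge leave two 22 mm gaps, open above, centred at y -22 and 22 (see jamb_bore). A brass pin, 8 thick sticks out of the +y end knuckle to y 93.
- jamb_bore (a point): Middle of the block's knuckle axis, at (-63, 0, 46) mm in the jamb frame, same axes, y along the bore. Knuckles are tubes, 22 mm outside, 14 mm bore, at y -50..-33, -11..11 and 33..50 mm; tops at z 57 mm; 2 mm free between them and the block.
- jamb_leaf (a point): Point on top of the block's steel leaf at (0, 0, 43) mm in the jamb frame: the plate's centre belongs here.
- leaf: Loose steel hinge leaf, 100 mm along y, 4 thick, under a green hatch rail; 0.2 kg. Origin on the leaf's underside below the rail's middle. mm: leaf x -50..40, z 0..4; rail x -12..12, y -48..48, z 4..49. Waits level on the grey board (origin 22 above bench). Grip the rail from above across its 24 mm. Rightly on the plate, it is parallel to the jamb, its origin at (0, 0, 49) in the jamb frame.
- leaf_bore (a point): Middle of the loose leaf's knuckle axis, at (-63, 0, -3) mm in the leaf frame, same axes, y along the bore; must come to jamb_bore. Two knuckles, 22 mm outside, 14 mm bore, 17 mm long, centred at y -22 and 22 mm, hanging over the board's edge at the start; lowest point 14 mm below the leaf's underside.
- plate: Blue plastic packing plate, 40 (x) x 60 (y) x 6 (z) mm, 30 g, lying flat on the bench at the start. Origin at the centre of its underside.
- rest_board: Fixed grey board, 90 x 120 x 22 mm, on which the loose leaf waits. Origin at the centre of its underside. Round the work: an open carton up to 0.11 m tall stands between plate and block (y -0.17 to 0.17), a tool box 0.2 m tall at y below -0.45, a grey box 0.14 m tall at x above 0.55, y below -0.1, and a lamp hangs 0.53 m above the bench at y above 0.38, x 0.44 to 0.56.
- green_tape: Bystander: green tape roll, 70 mm across, 18 mm high, lying flat; origin at the centre of its underside.
- contactor: Bystander: black contactor, 50 x 45 x 57 mm; origin at the centre of its underside.
- marker: Bystander: white and blue marker pen, 15 x 127 x 17 mm, lying along its y; origin at the centre of its underside.

How it is judged:
By the outcome, as a careful person would: the job done as asked, in the order asked, and still so for the second after the job is handed in, while the arm keeps its last pose, push and grip.
It also fails if it takes over 58 s, if anything falls off the work surface, if the arm or the gripper's body presses on something with over 40 N, if the wrist force passes 120 N, or if a joint passes its speed limit or range.

## Working session

There is one attempt and no reset: what is moved stays moved. The work goes in short steps, Python scripts to look and compute and a shell command to move; the robot and the scene stay as the last step left them, time stands still between calls to the robot, and variables do not carry over. Pictures are saved under pics/ and viewed, at most 10 in all, crops included, and the job is handed in when it is done.

```bash
ls; mkdir -p pics; cat > h.py <<'E'
import numpy as np, cv2
from rig import r
def cloud(cam, img_depth=None):
    p,d=img_depth if img_depth is not None else r.get_image(cam)
    c=r.camera_params(cam); K,R,t=map(np.array,(c["K"],c["R"],c["t"]))
    v,u=np.mgrid[:420,:560]
    X=np.stack([(u-K[0,2])/K[0,0]*d,(v-K[1,2])/K[1,1]*d,d],-1)
    return p,d,(X-t.reshape(3))@R
E
python3 - <<'E'
from h import *
s=r.get_state(); print(s["t"],s["position"],s["eef_rot"],s["grip_width"])
ims=[]
for cam in("scene","side"):
    p,d,W=cloud(cam); np.savez(f"{cam}.npz",p=p,d=d,W=W); cv2.imwrite(f"pics/{cam}.png",p[...,::-1])
    for l in("jamb","leaf","plate","rest_board","green_tape","contactor","marker"):
        for o in r.outline_of(l,cam)[:2]:
            m=o["pixels"]&(d>0); P=W[m]
            if len(P)==0: continue
            print(cam,l,round(o["conf"],2),np.round(o["box"]),len(P),np.round(np.median(P,0),3),np.round(np.percentile(P,[2,98],axis=0),3).tolist())
            if o is not None: np.save(f"m_{cam}_{l}.npy",m) if o["conf"]>.5 else None
E
```

```text
pics
0.0 [0.18940394 0.46236336 0.23080757] [[-9.25353045e-01  3.79106237e-01 -4.51553313e-04]
 [ 3.79106505e-01  9.25352442e-01 -1.05646799e-03]
 [ 1.73323561e-05 -1.14879267e-03 -9.99999340e-01]] 0.08533996702105963
scene jamb 0.71 [198. 248.  50.  46.] 1465 [0.612 0.261 0.041] [[0.545, 0.189, 0.007], [0.675, 0.318, 0.056]]
scene leaf 0.6 [254. 291.  29.  33.] 517 [0.364 0.312 0.03 ] [[0.328, 0.245, 0.021], [0.407, 0.334, 0.075]]
scene leaf 0.35 [199. 250.  50.  46.] 1531 [0.612 0.261 0.041] [[0.544, 0.187, 0.003], [0.682, 0.319, 0.056]]
scene rest_board 0.73 [248. 292.  26.  44.] 278 [0.403 0.336 0.02 ] [[0.333, 0.23, -0.001], [0.428, 0.345, 0.029]]
scene green_tape 0.91 [222. 340.  26.  26.] 464 [0.374 0.474 0.017] [[0.341, 0.439, -0.002], [0.408, 0.507, 0.024]]
scene marker 0.65 [179. 322.  35.  32.] 151 [0.514 0.492 0.013] [[0.501, 0.435, 0.005], [0.527, 0.552, 0.02]]
side jamb 0.64 [273. 182.  58.  24.] 717 [0.62  0.24  0.042] [[0.541, 0.179, 0.01], [0.677, 0.318, 0.056]]
side leaf 0.81 [197. 198.  45.  30.] 690 [0.356 0.264 0.029] [[0.298, 0.227, 0.002], [0.403, 0.328, 0.073]]
side plate 0.75 [311. 301.  23.  19.] 225 [ 0.406 -0.275  0.006] [[0.385, -0.306, 0.001], [0.426, -0.247, 0.01]]
side plate 0.45 [273. 182.  60.  26.] 726 [0.622 0.237 0.042] [[0.541, 0.179, 0.011], [0.681, 0.308, 0.056]]
side rest_board 0.71 [272. 182.  56.  21.] 778 [0.621 0.239 0.042] [[0.54, 0.179, 0.006], [0.682, 0.32, 0.057]]
side rest_board 0.5 [213. 205.  29.  28.] 307 [0.379 0.221 0.017] [[0.328, 0.213, -0.001], [0.432, 0.313, 0.026]]
side green_tape 0.65 [182. 181.  18.  14.] 236 [0.372 0.457 0.015] [[0.341, 0.429, 0.0], [0.402, 0.5, 0.023]]
side marker 0.37 [215. 167.  16.  19.] 86 [0.514 0.479 0.012] [[0.502, 0.424, -0.002], [0.534, 0.543, 0.017]]
```

```bash
python3 - <<'E'
from h import *
a=cv2.imread("pics/scene.png");b=cv2.imread("pics/side.png")
c=[cv2.resize(x,None,fx=2.85,fy=2.85,interpolation=cv2.INTER_CUBIC) for x in(a[170:380,130:410],b[130:340,130:410])]
cv2.imwrite("pics/both.png",np.vstack([x[:] for x in [cv2.resize(c[0],(400,300)),cv2.resize(c[1],(400,300))]]) if 0 else np.hstack([cv2.resize(c[0],(400,300)),cv2.resize(c[1],(400,300))]))
def rect(P):
    q,(w,h),a=cv2.minAreaRect((P[:,:2]*1000).astype(np.float32)); return np.round(q,1),np.round((w,h),1),round(a,1)
for cam in("scene","side"):
    z=np.load(cam+".npz");W=z["W"];ok=z["d"]>0
    for l,box,zr in(("leafjamb",(.52,.72,.15,.36),(.034,.05)),("knuckles",(.5,.72,.15,.36),(.05,.065)),("railtop",(.27,.45,.18,.38),(.06,.08)),("looseleaf",(.27,.45,.18,.38),(.0235,.032)),("plate",(.36,.46,-.35,-.2),(.003,.012))):
        m=ok&(W[...,0]>box[0])&(W[...,0]<box[1])&(W[...,1]>box[2])&(W[...,1]<box[3])&(W[...,2]>zr[0])&(W[...,2]<zr[1])
        if m.sum()>5: print(cam,l,m.sum(),rect(W[m]),np.round(np.median(W[m],0),4))
c=r.camera_params("wrist"); R=np.array(c["R"]);print("wristcam",-R.T@np.array(c["t"]),R[2],c["K"][0][0])
E
```

```text
scene leafjamb 1213 (array([612.1, 244.8]), array([136.1, 186.1]), 8.2) [0.6162 0.2523 0.0419]
scene knuckles 151 (array([587.1, 234.8]), array([170.1, 140.5]), 77.8) [0.5551 0.2362 0.0543]
scene railtop 162 (array([369.2, 295.9]), array([73.8, 26. ]), 86.8) [0.3695 0.3055 0.0698]
scene looseleaf 282 (array([369.5, 285.4]), array([117.8,  98.3]), 87.9) [0.3712 0.3164 0.0258]
side leafjamb 604 (array([612., 253.]), array([140.7, 160.3]), 7.1) [0.6235 0.2404 0.0419]
side knuckles 67 (array([549.4, 256.1]), array([ 24.5, 137.9]), 7.9) [0.5486 0.2427 0.0538]
side railtop 163 (array([367.3, 275. ]), array([100.1,  27.3]), 88.5) [0.3657 0.2682 0.0702]
side looseleaf 347 (array([356.4, 272.8]), array([121.3, 123.7]), 88.3) [0.3447 0.2634 0.0264]
side plate 276 (array([ 409.9, -274.1]), array([143.3,  96. ]), 89.1) [ 0.4068 -0.2725  0.0054]
wristcam [0.11427365 0.49373066 0.37393339] [ 0.28976428 -0.11946635 -0.94961279] 359.4589273025783
```

View pics/both.png

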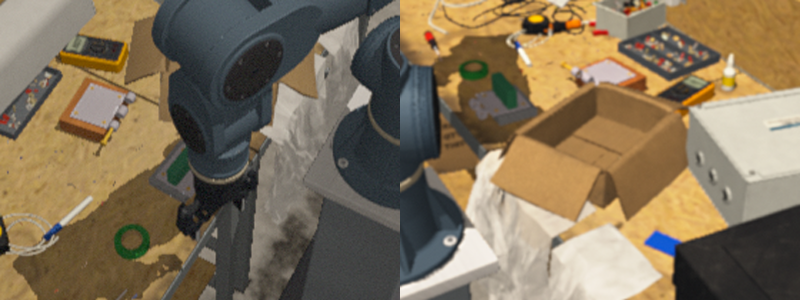

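The crops show the block at about (95,105) and the rail at (180,165) in the left one (scene camera). In the right one (side camera) the blue plate is at (665,243). I'll go above the block and leaf and look with the wrist camera.

```bash
cat > plan.py <<'E'
# python3 plan.py x y z yaw(tool x angle, deg) nrows  [x y z yaw nrows ...]: works out tool-frame rows from current pose
import sys,numpy as np
from rig import r
from scipy.spatial.transform import Rotation as Ro
s=r.get_state(); p=np.array(s["position"]);R=Ro.from_matrix(s["eef_rot"])
print("t",round(s["t"],2),"p",np.round(p,4),"wf",np.round(s["wrist_force"],1))
def down(y):
    c,q=np.cos(y),np.sin(y); return Ro.from_matrix([[c,q,0],[q,-c,0],[0,0,-1]])
a=list(map(float,sys.argv[1:]))
for i in range(0,len(a),5):
    T=np.array(a[i:i+3]);RT=down(np.radians(a[i+3]));n=int(a[i+4])
    w=(R.inv()*RT).as_rotvec()/n; dp=(T-p)/n
    for k in range(n):
        print(np.round(R.inv().apply(dp)*1000,1).tolist(),np.round(w,3).tolist()); R=R*Ro.from_rotvec(w)
    p=T;R=RT;print("--")
E
python3 plan.py .45 .22 .33 90 10
```

```text
t 0.8 p [0.1895 0.4627 0.2313] wf [-0.2  0.8  0. ]
[-33.3, -12.6, -9.9] [-0.0, -0.0, 0.118]
[-34.6, -8.6, -9.9] [-0.0, -0.0, 0.118]
[-35.3, -4.4, -9.9] [-0.0, -0.0, 0.118]
[-35.6, -0.2, -9.9] [-0.0, -0.0, 0.118]
[-35.4, 4.0, -9.9] [-0.0, -0.0, 0.118]
[-34.7, 8.1, -9.9] [-0.0, -0.0, 0.118]
[-33.5, 12.1, -9.9] [-0.0, -0.0, 0.118]
[-31.8, 16.0, -9.9] [-0.0, -0.0, 0.118]
[-29.7, 19.6, -9.9] [-0.0, -0.0, 0.118]
[-27.2, 23.0, -9.9] [-0.0, -0.0, 0.118]
--
```

```bash
python3 -m pendant '[1,-33,-13,-10,0,0,0.118, 1,-35,-9,-10,0,0,0.118, 1,-35,-4,-10,0,0,0.118, 1,-36,0,-10,0,0,0.118, 1,-35,4,-10,0,0,0.118]' && python3 -m pendant '[1,-35,8,-10,0,0,0.118, 1,-33,12,-10,0,0,0.118, 1,-32,16,-10,0,0,0.118, 1,-30,20,-10,0,0,0.118, 1,-27,23,-10,0,0,0.118]'
python3 - <<'E'
from h import *
p,d,W=cloud("wrist"); s=r.get_state(); print(s["position"])
np.savez("w1.npz",p=p,d=d,W=W); cv2.imwrite("pics/w1.png",p[...,::-1])
for l in("jamb","leaf","rest_board","contactor","green_tape"):
    for o in r.outline_of(l,"wrist")[:2]:
        P=W[o["pixels"]&(d>0)]; print(l,round(o["conf"],2),np.round(o["box"]),np.round(np.median(P,0),3),np.round(np.percentile(P,[2,98],axis=0),3).tolist())
E
```

```text
t: 1.3
position: [0.3207, 0.3402, 0.2818]
eef_rot: [[-0.554, 0.832, 0.0], [0.832, 0.554, 0.0], [0.0, 0.0, -1.0]]
wrist_force: [0.0, 0.4, 0.1]
grip_width: 0.0856
finger_force: 0.0
t: 1.8
position: [0.4514, 0.2186, 0.3318]
eef_rot: [[0.003, 1.0, 0.0], [1.0, -0.003, 0.0], [0.0, 0.0, -1.0]]
wrist_force: [-0.6, 0.6, -0.4]
grip_width: 0.0855
finger_force: 0.0
[0.45437987 0.2159648  0.33271812]
leaf 0.62 [203. 101.  97.  92.] [0.373 0.279 0.028] [[0.308, 0.23, 0.025], [0.411, 0.324, 0.073]]
rest_board 0.84 [220.  98.  79. 104.] [0.413 0.293 0.023] [[0.339, 0.216, 0.01], [0.425, 0.336, 0.025]]
```

View pics/w1.png

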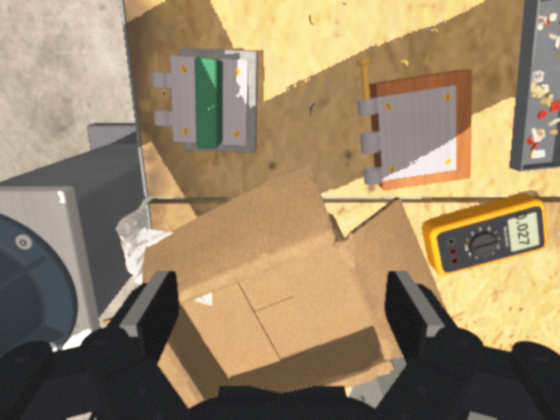

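The wrist picture shows the block's leaf at about (418,128) with its knuckles at x≈370, y 107–177. The rail is at (208,103) with the loose knuckles at (163,80) and (163,118). Next come the precise fits.

```bash
cat > fit.py <<'E'
from h import *
from scipy.optimize import minimize
def rect_fit(P,w,h,g0):
    """pose (x,y,yaw) in mm/deg of a w x h rectangle best covering the points P (mm) of its face, soft edges"""
    def cost(g,s):
        a=np.radians(g[2]);c,q=np.cos(a),np.sin(a);d=P-g[:2]
        u=np.abs(d@[c,q])-w/2;v=np.abs(d@[-q,c])-h/2
        return np.mean(np.maximum(u,0)**2+np.maximum(v,0)**2)   # points outside
    return cost
def mar(P,n=""):
    (c,(w,h),a)=cv2.minAreaRect(P[:,:2].astype(np.float32)*1000)
    if a>45: a-=90;w,h=h,w
    print(n,len(P),"c",np.round(c,1),"wh",np.round((w,h),1),"yaw",round(a,2),"z",np.round(np.median(P[:,2])*1000,1)); return np.array(c),a
def ortho(p,cam_p,z,x0,y0,sx,sy,res=.5):
    """top view of plane z (m); x0,y0 corner mm; res mm per px; column=+x,row=+y"""
    K,R,t=(np.array(cam_p[k]) for k in("K","R","t"))
    M=np.array([[res/1e3,0,x0/1e3],[0,res/1e3,y0/1e3],[0,0,z]]); A=R@M; A[:,2]+=t.ravel()
    return cv2.warpPerspective(p,K@A,(int(sx/res),int(sy/res)),flags=cv2.INTER_LINEAR|cv2.WARP_INVERSE_MAP)
def big(m,k=3):
    m=cv2.morphologyEx(m.astype(np.uint8),cv2.MORPH_OPEN,np.ones((k,k)))
    n,l,st,_=cv2.connectedComponentsWithStats(m); return l==1+np.argmax(st[1:,4])
def inbox(W,d,x0,x1,y0,y1,z0,z1):
    return (d>0)&(W[...,0]>x0)&(W[...,0]<x1)&(W[...,1]>y0)&(W[...,1]<y1)&(W[...,2]>z0)&(W[...,2]<z1)
E
python3 - <<'E'
from fit import *
z=np.load("w1.npz");p,d,W=z["p"],z["d"],z["W"];sat=cv2.cvtColor(p,cv2.COLOR_RGB2HSV)[...,1]
m=inbox(W,d,.5,.72,.15,.36,.034,.049); mar(W[big(m)],"jamb top (110x130, knuckle no)")
mar(W[big(m&(sat<90),5)],"jamb leaf 90x100")
k=inbox(W,d,.5,.6,.15,.36,.05,.065); mar(W[k],"jamb knuckles")
g=inbox(W,d,.28,.46,.18,.38,.062,.08); mar(W[big(g)],"rail top 24x96")
l=inbox(W,d,.28,.46,.18,.38,.0245,.032); mar(W[big(l&(sat<90),5)],"loose leaf 90x100")
print(sat[inbox(W,d,.58,.62,.22,.28,.036,.049)].mean(), np.percentile(sat[m],[5,25,50,75,95]))
print("bench z",np.median(W[inbox(W,d,.44,.52,.2,.34,-.02,.02)][:,2]))
c=r.camera_params("wrist")
a=ortho(p,c,.043,520,160,200,200);b=ortho(p,c,.026,270,190,200,200)
cv2.imwrite("pics/o1.png",np.hstack([a,b])[...,::-1])
E
```

```text
jamb top (110x130, knuckle no) 10078 c [624.9 237.9] wh [112.6 129.9] yaw 7.89 z 43.6
jamb leaf 90x100 6336 c [616.4 236.5] wh [ 94.5 101.9] yaw 7.93 z 44.2
jamb knuckles 1180 c [564.7 235. ] wh [100.9 163.6] yaw -11.1 z 55.6
rail top 24x96 2071 c [372.5 276.1] wh [24.4 96. ] yaw -3.84 z 71.6
loose leaf 90x100 2402 c [325.6 279.2] wh [51.1 99.8] yaw -3.99 z 27.0
20.524 [ 10.  19.  22. 155. 162.]
bench z 0.0010135129378228132
```

View pics/o1.png

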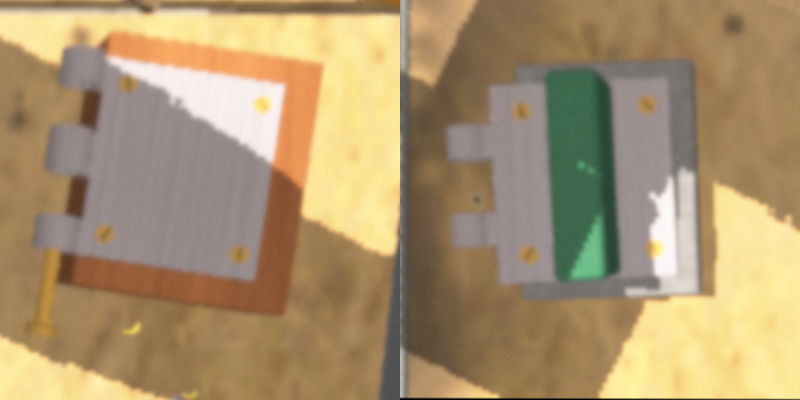

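The top views confirm the fits: the block is near (621,237) at yaw 7.9°, and the leaf origin is near (372,276) at yaw -3.9°. Both sets of knuckles are on the -x side. On to the plate.

```bash
python3 -m pendant '[1,-47,-5,7,0,0,0, 1,-47,-5,7,0,0,0, 1,-47,-5,7,0,0,0, 1,-47,-5,7,0,0,0, 1,-47,-5,7,0,0,0]' 30 >/dev/null && python3 -m pendant '[1,-47,-5,7,0,0,0, 1,-47,-5,7,0,0,0, 1,-47,-5,7,0,0,0, 1,-47,-5,7,0,0,0, 1,-47,-5,7,0,0,0]'
python3 - <<'E'
from fit import *
p,d,W=cloud("wrist"); s=r.get_state(); print(s["t"],s["position"])
np.savez("w2.npz",p=p,d=d,W=W); cv2.imwrite("pics/w2.png",p[...,::-1])
for l in("plate","contactor","marker"):
    for o in r.outline_of(l,"wrist")[:2]:
        P=W[o["pixels"]&(d>0)]; print(l,round(o["conf"],2),np.round(o["box"]),np.round(np.median(P,0),3),np.round(np.percentile(P,[2,98],axis=0),3).tolist())
        if l=="plate": mar(W[big(o["pixels"]&(d>0))],"plate")
h=cv2.cvtColor(p,cv2.COLOR_RGB2HSV); m=inbox(W,d,.33,.48,-.36,-.2,-.005,.02)&(h[...,0]>95)&(h[...,0]<130)&(h[...,1]>120)
mar(W[big(m)],"blue")
E
```

```text
t: 3.1
position: [0.4009, -0.2511, 0.2611]
eef_rot: [[-0.004, 1.0, 0.0], [1.0, 0.004, -0.0], [-0.0, 0.0, -1.0]]
wrist_force: [1.2, -0.1, -0.2]
grip_width: 0.0855
finger_force: 0.0
3.15 [ 0.39972192 -0.25635718  0.25948568]
plate 0.79 [288. 177.  48.  56.] [ 0.407 -0.279  0.005] [[0.384, -0.308, 0.003], [0.431, -0.251, 0.006]]
plate 1663 c [ 407.5 -280.3] wh [39.4 58.8] yaw 24.61 z 4.6
contactor 0.8 [299. 300.  45.  59.] [ 0.422 -0.409  0.043] [[0.398, -0.443, 0.002], [0.446, -0.399, 0.056]]
blue 1632 c [ 407.9 -280. ] wh [38.9 58.1] yaw 25.0 z 4.6
```

View pics/w2.png

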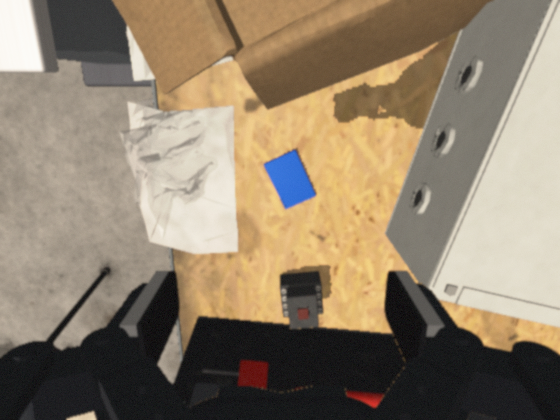

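The plate is at pixel (290,178), which is world (407.7,-280) mm with yaw about 24.8°. The contactor is clear of it at (300,300).

```bash
python3 plan.py .4077 -.280 .06 114.8 5
```

```text
t 3.3 p [ 0.401  -0.25    0.2609] wf [0.5 1.4 0.5]
[-6.0, 1.4, 40.2] [-0.0, -0.0, -0.086]
[-6.1, 0.8, 40.2] [-0.0, -0.0, -0.086]
[-6.2, 0.3, 40.2] [-0.0, -0.0, -0.086]
[-6.2, -0.2, 40.2] [-0.0, -0.0, -0.086]
[-6.1, -0.8, 40.2] [-0.0, -0.0, -0.086]
--
```

```bash
cat > h.py <<'E'
import numpy as np, cv2
from rig import r
def cloud(cam):
    c=r.camera_params(cam); p,d=r.get_image(cam); K,R,t=map(np.array,(c["K"],c["R"],c["t"]))
    v,u=np.mgrid[:420,:560]
    X=np.stack([(u-K[0,2])/K[0,0]*d,(v-K[1,2])/K[1,1]*d,d],-1)
    return p,d,(X-t.reshape(3))@R,c
E
python3 -m pendant '[1,-6,1,20,0,0,-0.086, 1,-6,1,20,0,0,-0.086, 1,-6,0,20,0,0,-0.086, 1,-6,0,20,0,0,-0.086, 1,-6,-1,20,0,0,-0.086]' && python3 -m pendant '[1,0,0,0,0,0,0, 1,0,0,0,0,0,0,1,0,0,0,0,0,0,1,0,0,0,0,0,0,1,0,0,0,0,0,0]'
python3 - <<'E'
from fit import *
for i in range(3):
    s=r.get_state(); print(s["t"],s["position"]); p,d,W,c=cloud("wrist")
    h=cv2.cvtColor(p,cv2.COLOR_RGB2HSV); m=inbox(W,d,.33,.48,-.36,-.2,-.005,.02)&(h[...,0]>95)&(h[...,0]<130)&(h[...,1]>120)
    mar(W[big(m)],"blue")
E
python3 plan.py .4077 -.280 .06 114.8 1
```

```text
t: 3.8
position: [0.4084, -0.278, 0.1609]
eef_rot: [[-0.425, 0.905, 0.001], [0.905, 0.425, -0.0], [-0.0, 0.001, -1.0]]
wrist_force: [0.1, 0.5, 0.2]
grip_width: 0.0857
finger_force: 0.0
t: 4.3
position: [0.4079, -0.2797, 0.162]
eef_rot: [[-0.418, 0.908, 0.001], [0.908, 0.418, -0.001], [-0.001, 0.001, -1.0]]
wrist_force: [-0.3, 0.4, -0.5]
grip_width: 0.0852
finger_force: 0.0
4.3 [ 0.40791031 -0.27972667  0.16203405]
blue 2962 c [ 409.6 -274.4] wh [38.5 58.4] yaw 25.42 z 6.1
4.35 [ 0.40780038 -0.27979172  0.16185195]
blue 2958 c [ 409.6 -274.4] wh [38.3 58.5] yaw 25.3 z 6.1
4.4 [ 0.40771382 -0.2797874   0.16166849]
blue 2965 c [ 409.6 -274.3] wh [38.6 58.5] yaw 24.76 z 6.1
t 4.45 p [ 0.4076 -0.2798  0.1615] wf [-1.2 -0.5 -0.2]
[-0.2, -0.0, 101.5] [0.0, 0.0, -0.001]
--
```

The pose is now settled, so the true plate centre is (409.6,-274.4) with its top at 6 mm, as it should be. The earlier figures were smeared by motion. Descending and gripping.

```bash
python3 -m pendant '[1,4.1,4.1,40,0,0,0, 1,0,0,40,0,0,0, 1,0,0,40,0,0,0, 1,0,0,30,0,0,0, 1,0,0,10,0,0,0]' 30 && python3 -m pendant '[1,0,0,0,0,0,0, 1,0,0,0,0,0,0, 1,0,0,0,0,0,0, 0.65,0,0,0,0,0,0, 0.6,0,0,0,0,0,0]'
```

```text
t: 4.95
position: [0.4079, -0.2733, -0.0012]
eef_rot: [[-0.418, 0.908, -0.003], [0.908, 0.418, 0.002], [0.003, -0.002, -1.0]]
wrist_force: [-0.8, -0.4, 0.8]
grip_width: 0.0857
finger_force: 0.0
t: 5.45
position: [0.41, -0.2747, 0.0021]
eef_rot: [[-0.419, 0.908, 0.001], [0.908, 0.419, -0.001], [-0.001, 0.001, -1.0]]
wrist_force: [0.4, 0.2, -0.4]
grip_width: 0.0594
finger_force: 0.0
```

```bash
python3 -m pendant '[0.6,0,0,3,0,0,0, 0.6,0,0,0,0,0,0, 0.3,0,0,0,0,0,0, 0.3,0,0,0,0,0,0, 0.3,0,0,0,0,0,0]' 30 && python3 -m pendant '[0.3,0,0,0,0,0,0, 0.3,0,0,0,0,0,0, 0.3,0,0,-5,0,0,0, 0.3,0,0,-15,0,0,0, 0.3,0,0,-20,0,0,0]'
```

```text
t: 5.95
position: [0.4098, -0.2744, -0.0013]
eef_rot: [[-0.419, 0.908, 0.0], [0.908, 0.419, -0.0], [-0.0, 0.0, -1.0]]
wrist_force: [-2.1, 2.0, 8.5]
grip_width: 0.0388
finger_force: 34.3
t: 6.45
position: [0.4089, -0.2739, 0.0383]
eef_rot: [[-0.419, 0.908, -0.001], [0.908, 0.419, 0.001], [0.001, -0.001, -1.0]]
wrist_force: [-0.5, 0.3, -0.0]
grip_width: 0.0388
finger_force: 30.4
```

```bash
python3 -m pendant '[0.3,0,0,-40,0,0,0, 0.3,0,0,-45,0,0,0, 0.3,0,0,-45,0,0,0, 0.3,0,0,-45,0,0,0, 0.3,0,0,-40,0,0,0]' && python3 plan.py .60 .13 .255 97.9 10
```

```text
t: 6.95
position: [0.4093, -0.2742, 0.256]
eef_rot: [[-0.419, 0.908, 0.001], [0.908, 0.419, -0.001], [-0.001, 0.001, -1.0]]
wrist_force: [0.6, 0.1, -0.8]
grip_width: 0.0385
finger_force: 30.4
t 6.95 p [ 0.4093 -0.2742  0.256 ] wf [ 0.6  0.1 -0.8]
[28.7, 34.2, 0.1] [0.0, 0.0, 0.029]
[29.7, 33.4, 0.1] [0.0, 0.0, 0.029]
[30.7, 32.5, 0.1] [0.0, 0.0, 0.029]
[31.6, 31.6, 0.1] [0.0, 0.0, 0.029]
[32.5, 30.6, 0.1] [0.0, 0.0, 0.029]
[33.4, 29.7, 0.1] [0.0, 0.0, 0.029]
[34.3, 28.7, 0.1] [0.0, 0.0, 0.029]
[35.1, 27.6, 0.1] [0.0, 0.0, 0.029]
[35.9, 26.6, 0.1] [0.0, 0.0, 0.029]
[36.7, 25.5, 0.1] [0.0, 0.0, 0.029]
--
```

```bash
python3 -m pendant '[0.3,29,34,0,0,0,0.029, 0.3,30,33,0,0,0,0.03, 0.3,31,32,0,0,0,0.03, 0.3,32,32,0,0,0,0.03, 0.3,32,31,0,0,0,0.03]' >/dev/null&& python3 -m pendant '[0.3,33,30,0,0,0,0.03, 0.3,34,29,0,0,0,0.03, 0.3,35,28,0,0,0,0.03, 0.3,36,27,0,0,0,0.03, 0.3,37,25,0,0,0,0.028]' && python3 -m pendant '[0.3,0,0,0,0,0,0, 0.3,0,0,0,0,0,0,0.3,0,0,0,0,0,0,0.3,0,0,0,0,0,0,0.3,0,0,0,0,0,0]'
cat > look.py <<'E'
from fit import *
import sys
s=r.get_state(); print(s["t"],np.round(s["position"],4)); p,d,W,c=cloud("wrist"); n=sys.argv[1]
np.savez(n+".npz",p=p,d=d,W=W,**{k:c[k] for k in "KRt"}); sat=cv2.cvtColor(p,cv2.COLOR_RGB2HSV)[...,1]
m=inbox(W,d,.5,.72,.15,.36,.034,.049)
for e in (3,9,15): mar(W[big(m,e)],"jamb wood+leaf 110x130 open%d"%e)
for e in (5,15): mar(W[big(m&(sat<90),e)],"jamb leaf 90x100")
l=cv2.warpAffine(ortho(p,c,.043,520,140,200,200),np.eye(2,3),(400,400))
a=ortho(p,c,.049,520,140,200,200)
cv2.imwrite(f"pics/{n}.png",np.hstack([cv2.resize(p,(533,400)),a])[...,::-1][:, :] if 0 else cv2.resize(np.hstack([cv2.resize(p,(533,400)),a]),(800,343))[...,::-1])
E
python3 look.py w3
```

```text
t: 7.95
position: [0.6017, 0.1317, 0.2535]
eef_rot: [[-0.134, 0.991, 0.0], [0.991, 0.134, -0.0], [-0.0, 0.0, -1.0]]
wrist_force: [0.8, -0.4, -0.7]
grip_width: 0.0388
finger_force: 30.4
t: 8.45
position: [0.6012, 0.1289, 0.2538]
eef_rot: [[-0.133, 0.991, 0.0], [0.991, 0.133, 0.0], [0.0, 0.0, -1.0]]
wrist_force: [-0.6, -0.0, -0.3]
grip_width: 0.0391
finger_force: 30.5
8.45 [0.6012 0.1289 0.2538]
jamb wood+leaf 110x130 open3 14660 c [622.5 230.7] wh [114.5 105.7] yaw 8.26 z 42.7
jamb wood+leaf 110x130 open9 14420 c [623.3 230.7] wh [112.9 105.6] yaw 8.1 z 42.7
jamb wood+leaf 110x130 open15 13258 c [623.2 230.9] wh [112.4 106. ] yaw 8.53 z 42.8
jamb leaf 90x100 10413 c [612.7 236.7] wh [93.6 90.8] yaw 8.13 z 43.1
jamb leaf 90x100 8570 c [612.7 237. ] wh [93.5 90. ] yaw 7.66 z 43.1
```

View pics/w3.png

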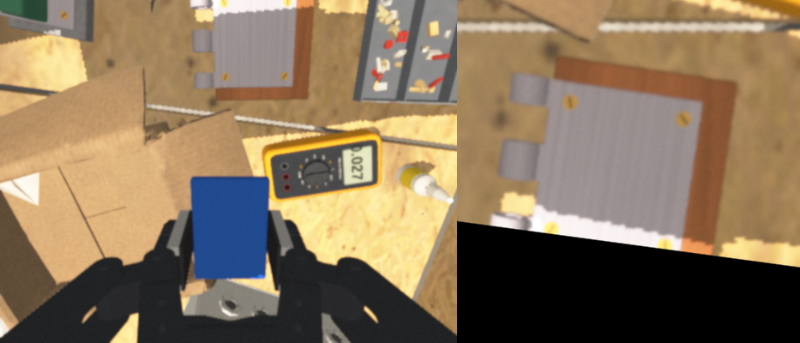

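The plate is held squarely at (230,228), but the block's +y end is cut off at the top of the picture. I'll shift 65 mm towards +y and measure again.

```bash
cat >> look.py <<'E'
h=cv2.cvtColor(p,cv2.COLOR_RGB2HSV); b=(h[...,0]>95)&(h[...,0]<130)&(h[...,1]>120)&(d>0)&(d<.25)
if b.sum()>200: mar(W[big(b)],"held plate")
k=inbox(W,d,.5,.6,.15,.36,.05,.065); n,l,st,_=cv2.connectedComponentsWithStats(k.astype(np.uint8))
for i in range(1,n):
    if st[i,4]>60: mar(W[l==i],"knuckle")
E
python3 -m pendant '[0.3,40,0,0,0,0,0, 0.3,25,0,0,0,0,0,0.3,0,0,0,0,0,0,0.3,0,0,0,0,0,0,0.3,0,0,0,0,0,0]' >/dev/null; python3 -m pendant '[0.3,0,0,0,0,0,0, 0.3,0,0,0,0,0,0,0.3,0,0,0,0,0,0,0.3,0,0,0,0,0,0,0.3,0,0,0,0,0,0]' >/dev/null; python3 look.py w4
```

```text
9.5 [0.5927 0.1941 0.2533]
jamb wood+leaf 110x130 open3 15505 c [621.6 242.7] wh [113.2 130.3] yaw 8.15 z 42.5
jamb wood+leaf 110x130 open9 15302 c [621.5 242.6] wh [112.8 130.3] yaw 8.52 z 42.5
jamb wood+leaf 110x130 open15 13856 c [621.6 242.9] wh [111.8 130.4] yaw 7.39 z 42.6
jamb leaf 90x100 9732 c [611.7 241.6] wh [ 93.6 100.5] yaw 8.6 z 43.1
jamb leaf 90x100 7677 c [612.1 242.1] wh [92.9 99.7] yaw 7.84 z 43.1
held plate 11154 c [592.3 194.1] wh [39.8 59.4] yaw 7.7 z 260.7
knuckle 136 c [542.4 321.3] wh [12.1 12.3] yaw -39.38 z 52.5
knuckle 464 c [548.6 280.6] wh [20.1 28.9] yaw 7.68 z 55.3
knuckle 493 c [555.3 233. ] wh [19.9 21.6] yaw 7.72 z 55.5
knuckle 349 c [561.9 192.2] wh [19.6 17.1] yaw 8.44 z 55.6
knuckle 258 c [584.3 155.7] wh [30.4 11. ] yaw -0.74 z 56.6
```

```bash
python3 plan.py .6176 .242 .10 98 5
```

```text
t 9.55 p [0.5927 0.1942 0.2533] wf [-0.3 -0.2 -1.1]
[8.8, 6.2, 30.7] [-0.0, 0.0, -0.001]
[8.8, 6.2, 30.7] [-0.0, 0.0, -0.001]
[8.8, 6.2, 30.7] [-0.0, 0.0, -0.001]
[8.8, 6.3, 30.7] [-0.0, 0.0, -0.001]
[8.8, 6.3, 30.7] [-0.0, 0.0, -0.001]
--
```

```bash
python3 -m pendant '[0.3,9,6,30,0,0,-0.002, 0.3,9,6,30,0,0,0, 0.3,9,6,30,0,0,0, 0.3,9,6,30,0,0,0, 0.3,8,7,33,0,0,0]'>/dev/null; python3 -m pendant '[0.3,0,0,0,0,0,0, 0.3,0,0,0,0,0,0,0.3,0,0,0,0,0,0,0.3,0,0,0,0,0,0,0.3,0,0,0,0,0,0]' >/dev/null; python3 look.py w5;  python3 plan.py .6176 .242 .045 98 1
```

```text
10.55 [0.6179 0.242  0.1017]
jamb wood+leaf 110x130 open3 24313 c [610.8 248.3] wh [132.7 116.7] yaw 8.32 z 42.4
jamb wood+leaf 110x130 open9 23613 c [619.7 253.8] wh [113.3 108.2] yaw 8.42 z 42.5
jamb wood+leaf 110x130 open15 19639 c [619.1 257.8] wh [113.3 100. ] yaw 8.41 z 42.5
jamb leaf 90x100 14130 c [600.7 250.5] wh [112.8  79.4] yaw 8.79 z 43.1
jamb leaf 90x100 9848 c [608.8 268.7] wh [89.8 47.6] yaw 10.64 z 43.1
held plate 11227 c [617.2 241.8] wh [39.4 59.6] yaw 7.91 z 109.1
knuckle 361 c [543.1 320.1] wh [13.7 10.4] yaw 7.26 z 52.7
knuckle 87 c [545.  303.5] wh [ 4.4 12.6] yaw 15.55 z 50.4
knuckle 61 c [547.1 291.6] wh [4.7 8.4] yaw 3.22 z 50.3
knuckle 1182 c [549.4 276.4] wh [19.9 21.1] yaw 7.1 z 55.5
knuckle 1263 c [555.8 233.3] wh [20.4 22.5] yaw 8.72 z 55.5
knuckle 673 c [561.6 192.4] wh [19.4 17.9] yaw 7.22 z 55.8
knuckle 62 c [596.6 153.9] wh [5.4 7.5] yaw 3.7 z 51.3
t 10.6 p [0.6178 0.242  0.1014] wf [-0.2 -0.6 -0.3]
[0.0, -0.2, 56.4] [0.001, -0.0, -0.003]
--
```

View pics/w5.png

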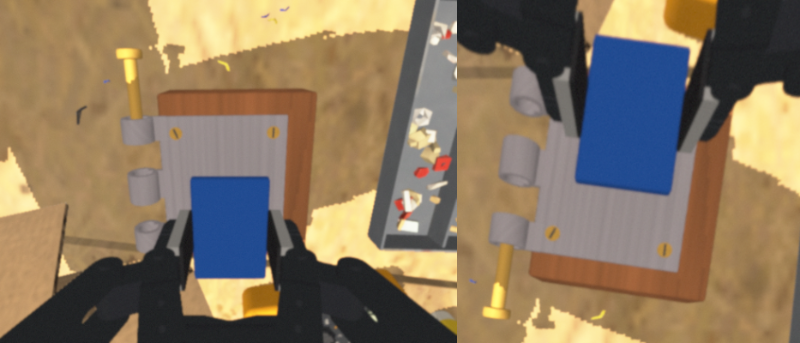

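The plate hangs over the middle of the block's leaf at (230,228), clear of the knuckles at x≈145. Lowering it.

```bash
python3 -m pendant '[0.3,0,0,15,0,0,-0.004, 0.3,0,0,20,0,0,0, 0.3,0,0,15,0,0,0, 0.3,0,0,5,0,0,0, 0.3,0,0,0,0,0,0]'; python3 -m pendant '[0.3,0,0,0,0,0,0, 0.3,0,0,1,0,0,0, 0.3,0,0,1,0,0,0,0.3,0,0,1,0,0,0,0.3,0,0,0,0,0,0]'
```

```text
t: 11.1
position: [0.6171, 0.2419, 0.0451]
eef_rot: [[-0.14, 0.99, -0.001], [0.99, 0.14, -0.0], [-0.0, -0.001, -1.0]]
wrist_force: [-0.1, -0.2, -0.0]
grip_width: 0.0392
finger_force: 30.5
t: 11.6
position: [0.6174, 0.242, 0.0423]
eef_rot: [[-0.141, 0.99, -0.0], [0.99, 0.141, -0.0], [-0.0, -0.0, -1.0]]
wrist_force: [0.2, 0.3, -0.7]
grip_width: 0.0394
finger_force: 30.5
```

```bash
python3 -m pendant '[0.3,0,0,1,0,0,0, 0.3,0,0,0,0,0,0, 0.52,0,0,0,0,0,0,0.58,0,0,0,0,0,0,0.62,0,0,0,0,0,0]'; python3 -m pendant '[0.62,0,0,0,0,0,0, 0.62,0,0,-5,0,0,0, 0.62,0,0,-20,0,0,0,0.62,0,0,-40,0,0,0,0.62,0,0,-40,0,0,0]';python3 -m pendant '[1,0,0,-40,0,0,0, 1,-20,0,0,0,0,0, 1,-20,0,0,0,0,0,1,0,0,0,0,0,0,1,0,0,0,0,0,0]' >/dev/null; python3 -m pendant '[1,0,0,0,0,0,0, 1,0,0,0,0,0,0, 1,0,0,0,0,0,0,1,0,0,0,0,0,0,1,0,0,0,0,0,0]' >/dev/null;python3 - <<'E'
from fit import *
s=r.get_state(); print(s["t"],s["position"]); p,d,W,c=cloud("wrist"); np.savez("w6.npz",p=p,d=d,W=W,**{k:c[k] for k in "KRt"})
h=cv2.cvtColor(p,cv2.COLOR_RGB2HSV); m=inbox(W,d,.55,.7,.15,.33,.03,.1)&(h[...,0]>95)&(h[...,0]<130)&(h[...,1]>120)
mar(W[big(m)],"plate")
k=inbox(W,d,.5,.6,.15,.36,.05,.065)&(h[...,1]<110); n,l,st,_=cv2.connectedComponentsWithStats(k.astype(np.uint8))
for i in range(1,n):
    if st[i,4]>60: mar(W[l==i],"knuckle")
m=inbox(W,d,.5,.72,.15,.36,.034,.0455); mar(W[big(m,9)],"wood"); mar(W[big(m&(h[...,1]<90),9)],"leaf")
E
```

```text
t: 12.1
position: [0.6173, 0.242, 0.0412]
eef_rot: [[-0.141, 0.99, -0.0], [0.99, 0.141, -0.0], [-0.0, -0.0, -1.0]]
wrist_force: [-0.6, -0.1, -0.0]
grip_width: 0.0529
finger_force: 0.0
t: 12.6
position: [0.6168, 0.2418, 0.1475]
eef_rot: [[-0.141, 0.99, -0.001], [0.99, 0.141, -0.0], [-0.0, -0.001, -1.0]]
wrist_force: [1.0, 0.4, 0.5]
grip_width: 0.0527
finger_force: 0.0
13.6 [0.62295853 0.20264296 0.18625627]
plate 3761 c [616.7 241.6] wh [38.7 58.4] yaw 8.15 z 49.1
knuckle 664 c [549.8 274.4] wh [20.  16.7] yaw 7.9 z 55.5
knuckle 746 c [555.7 233.1] wh [20.  21.9] yaw 8.44 z 55.6
knuckle 512 c [561.8 192.3] wh [20.  17.2] yaw 5.37 z 55.6
wood 18541 c [621.4 242.9] wh [113.  129.9] yaw 8.11 z 42.3
leaf 9853 c [611.8 241.6] wh [ 93.  100.5] yaw 8.51 z 43.1
```

The plate lies flat, centred at (616.7,241.6) with yaw 8.15° and its top at 49 mm. From its knuckles the block's origin is (618.1,242.3) with yaw 8.2°. Now the rail.

```bash
python3 plan.py .37 .225 .19 86 10
```

```text
t 13.65 p [0.623  0.2026 0.1863] wf [ 0.4 -0.3  0. ]
[5.8, -24.7, -0.4] [-0.0, 0.0, 0.021]
[5.3, -24.8, -0.4] [-0.0, 0.0, 0.021]
[4.7, -24.9, -0.4] [-0.0, 0.0, 0.021]
[4.2, -25.0, -0.4] [-0.0, 0.0, 0.021]
[3.7, -25.1, -0.4] [-0.0, 0.0, 0.021]
[3.1, -25.2, -0.4] [-0.0, 0.0, 0.021]
[2.6, -25.3, -0.4] [-0.0, 0.0, 0.021]
[2.1, -25.3, -0.4] [-0.0, 0.0, 0.021]
[1.5, -25.3, -0.4] [-0.0, 0.0, 0.021]
[1.0, -25.4, -0.4] [-0.0, 0.0, 0.021]
--
```

```bash
python3 -m pendant '[1,6,-25,0,0,0,0.021, 1,5,-25,0,0,0,0.021, 1,5,-25,0,0,0,0.021, 1,4,-25,0,0,0,0.021, 1,4,-25,0,0,0,0.021]' >/dev/null; python3 -m pendant '[1,3,-25,0,0,0,0.021, 1,3,-25,0,0,0,0.021, 1,2,-25,0,0,0,0.021, 1,1,-25,0,0,0,0.021, 1,1,-26,0,0,0,0.021]' >/dev/null; python3 -m pendant '[1,0,0,0,0,0,0, 1,0,0,0,0,0,0, 1,0,0,0,0,0,0,1,0,0,0,0,0,0,1,0,0,0,0,0,0]' >/dev/null;
cat > lookleaf.py <<'E'
from fit import *
s=r.get_state(); print(s["t"],s["position"]); p,d,W,c=cloud("wrist"); np.savez("w7.npz",p=p,d=d,W=W,**{k:c[k] for k in "KRt"})
h=cv2.cvtColor(p,cv2.COLOR_RGB2HSV)
g=inbox(W,d,.28,.46,.18,.38,.062,.08); c0,a=mar(W[big(g)],"rail top 24x96")
l=inbox(W,d,.28,.46,.18,.38,.0235,.032)&(h[...,1]<90)
P=W[l][:,:2]*1000-c0; q=np.radians(a); u=P@[np.cos(q),np.sin(q)];v=P@[-np.sin(q),np.cos(q)]
print("leaf in rail frame u",np.round(np.percentile(u,[.5,2,98,99.5]),1),"v",np.round(np.percentile(v,[.5,2,98,99.5]),1),"(expect v +-50, u -50(knuckles -74)..40)")
for s_ in(-1,1):
    k=(u<-58)&(np.sign(v)==s_); print("knuckle v mid",np.round(np.percentile(v[k],[3,97]),1),k.sum())
E
python3 lookleaf.py
```

```text
15.15 [0.37062806 0.22468595 0.18615524]
rail top 24x96 4608 c [368.4 278.8] wh [24.1 95.2] yaw -3.18 z 70.9
leaf in rail frame u [-71.1 -67.5  38.8  40. ] v [-49.6 -47.8  48.1  49.5] (expect v +-50, u -50(knuckles -74)..40)
knuckle v mid [-30.  -14.2] 329
knuckle v mid [13.7 29.7] 367
```

```bash
python3 plan.py .3684 .2788 .09 86.5 5
```

```text
t 15.2 p [0.3706 0.2247 0.1862] wf [-0.6  0.  -0.9]
[10.8, -1.2, 19.2] [-0.0, 0.0, -0.002]
[10.8, -1.2, 19.2] [-0.0, 0.0, -0.002]
[10.8, -1.1, 19.2] [-0.0, 0.0, -0.002]
[10.8, -1.1, 19.2] [-0.0, 0.0, -0.002]
[10.8, -1.1, 19.2] [-0.0, 0.0, -0.002]
--
```

```bash
python3 -m pendant '[1,11,-1,19,0,0,-0.002, 1,11,-1,19,0,0,-0.002, 1,11,-1,19,0,0,-0.002, 1,11,-1,19,0,0,-0.002, 1,10,-1.5,19,0,0,-0.002]' >/dev/null; python3 -m pendant '[1,0,0,20,0,0,0, 1,0,0,20,0,0,0, 1,0,0,15,0,0,0,1,0,0,0,0,0,0,1,0,0,0,0,0,0]' >/dev/null;  python3 -m pendant '[1,0,0,0,0,0,0, 1,0,0,0,0,0,0, 1,0,0,0,0,0,0,1,0,0,0,0,0,0,1,0,0,0,0,0,0]'
```

```text
t: 16.7
position: [0.3683, 0.279, 0.0365]
eef_rot: [[0.059, 0.998, 0.0], [0.998, -0.059, 0.0], [0.0, 0.0, -1.0]]
wrist_force: [0.6, -0.7, 0.2]
grip_width: 0.0853
finger_force: 0.0
```

Well aligned. Closing slowly on the rail.

```bash
python3 -m pendant '[0.6,0,0,2,0,0,0, 0.5,0,0,0,0,0,0, 0.4,0,0,0,0,0,0,0.1,0,0,0,0,0,0,0.1,0,0,0,0,0,0]' 80 ;  python3 -m pendant '[0.1,0,0,0,0,0,0, 0.1,0,0,0,0,0,0, 0.1,0,0,0,0,0,0,0.1,0,0,0,0,0,0,0.1,0,0,0,0,0,0]'
```

```text
t: 17.2
position: [0.3683, 0.2791, 0.0345]
eef_rot: [[0.059, 0.998, 0.0], [0.998, -0.059, 0.0], [0.0, 0.0, -1.0]]
wrist_force: [-0.6, -0.8, 3.3]
grip_width: 0.0232
finger_force: 78.5
t: 17.7
position: [0.3684, 0.2791, 0.0345]
eef_rot: [[0.059, 0.998, 0.0], [0.998, -0.059, 0.0], [0.0, 0.0, -1.0]]
wrist_force: [-0.9, -0.8, 4.8]
grip_width: 0.0229
finger_force: 78.9
```

```bash
python3 -m pendant '[0.1,0,0,-5,0,0,0, 0.1,0,0,-15,0,0,0, 0.1,0,0,-25,0,0,0,0.1,0,0,-30,0,0,0,0.1,0,0,-20,0,0,0]' ; python3 plan.py .618 .242 .14 98.2 10
```

```text
t: 18.2
position: [0.3684, 0.2791, 0.1312]
eef_rot: [[0.059, 0.998, 0.001], [0.998, -0.059, 0.001], [0.001, 0.001, -1.0]]
wrist_force: [0.9, -0.7, -2.6]
grip_width: 0.0232
finger_force: 78.5
t 18.2 p [0.3684 0.2791 0.1312] wf [ 0.9 -0.7 -2.6]
[-2.2, 25.1, -0.9] [0.0, -0.0, -0.02]
[-2.7, 25.1, -0.9] [0.0, -0.0, -0.02]
[-3.2, 25.0, -0.9] [0.0, -0.0, -0.02]
[-3.8, 25.0, -0.9] [0.0, -0.0, -0.02]
[-4.3, 24.9, -0.9] [0.0, -0.0, -0.02]
[-4.8, 24.8, -0.9] [0.0, -0.0, -0.02]
[-5.3, 24.7, -0.9] [0.0, -0.0, -0.02]
[-5.8, 24.6, -0.9] [0.0, -0.0, -0.02]
[-6.3, 24.4, -0.9] [0.0, -0.0, -0.02]
[-6.7, 24.3, -0.9] [0.0, -0.0, -0.02]
--
```

```bash
python3 -m pendant '[0.1,-2,25,-1,0,0,-0.02, 0.1,-3,25,-1,0,0,-0.02, 0.1,-3,25,-1,0,0,-0.02,0.1,-4,25,-1,0,0,-0.02,0.1,-4,25,-1,0,0,-0.02]'>/dev/null; python3 -m pendant '[0.1,-5,25,-1,0,0,-0.02, 0.1,-5,25,-1,0,0,-0.02, 0.1,-6,25,-1,0,0,-0.02,0.1,-6,24,-1,0,0,-0.02,0.1,-7,24,-1,0,0,-0.024]'>/dev/null;python3 -m pendant '[0.1,0,0,0,0,0,0, 0.1,0,0,0,0,0,0, 0.1,0,0,0,0,0,0,0.1,0,0,0,0,0,0,0.1,0,0,0,0,0,0]'
cat > lookfit.py <<'E'
from fit import *
import sys
s=r.get_state(); T=np.array(s["position"])*1e3; print(s["t"],np.round(T,1)); p,d,W,c=cloud("wrist"); n=sys.argv[1]; np.savez(n+".npz",p=p,d=d,W=W,**{k:c[k] for k in "KRt"})
h=cv2.cvtColor(p,cv2.COLOR_RGB2HSV); zl=(T[2]-12.5)/1e3
g=inbox(W,d,.5,.75,.1,.4,zl+.04,zl+.058)&(h[...,0]>40)&(h[...,0]<95)&(h[...,1]>90); mar(W[big(g)],"rail top")
def comps(k,nm):
    q,l,st,_=cv2.connectedComponentsWithStats(k.astype(np.uint8))
    for i in range(1,q):
        if st[i,4]>80: mar(W[l==i],nm)
l=inbox(W,d,.5,.75,.1,.4,zl-.003,zl+.009)&(h[...,1]<90); mar(W[big(l)],"loose leaf top")
if len(sys.argv)>2: comps(inbox(W,d,.5,.6,.15,.36,.05,.065)&(h[...,1]<110),"jamb knuckle")
R_=np.array(s["eef_rot"]); t0=np.array(s["position"])
Q=(W-t0)@R_*1000   # tool frame: leaf u=tool y, v=tool x, up=-z
k=(d>0)&(Q[...,1]<-55)&(Q[...,1]>-85)&(abs(Q[...,0])<45)&(Q[...,2]>3)&(Q[...,2]<16)&(h[...,1]<110)
q,lb,st,_=cv2.connectedComponentsWithStats(k.astype(np.uint8))
for i in range(1,q):
    if st[i,4]>80:
        A=Q[lb==i]; print("loose knuckle tool y",np.round(np.percentile(A[:,1],[2,98]),1),"tool x",np.round(np.percentile(A[:,0],[2,98]),1),"z",np.round(np.percentile(A[:,2],5),1),len(A))
top=Q[l&(d>0)]; A=np.c_[top[:,:2],np.ones(len(top))]; cf=np.linalg.lstsq(A,top[:,2],rcond=None)[0]; print("leaf-top plane in tool: slope x,y deg",np.round(np.degrees(cf[:2]),2),"z",round(cf[2],1))
cv2.imwrite(f"pics/{n}.png",p[...,::-1])
E
python3 lookfit.py w8 1
```

```text
t: 19.7
position: [0.6174, 0.2419, 0.1396]
eef_rot: [[-0.145, 0.989, 0.0], [0.989, 0.145, 0.0], [0.0, 0.0, -1.0]]
wrist_force: [0.2, -1.0, -1.7]
grip_width: 0.0229
finger_force: 79.1
19.7 [617.4 241.9 139.6]
rail top 13082 c [615.4 251.1] wh [23.3 77.6] yaw 8.22 z 176.0
loose leaf top 19155 c [599.1 248.8] wh [113.8  81.2] yaw 8.31 z 131.2
jamb knuckle 760 c [549.7 274.9] wh [20.  16.1] yaw 8.16 z 55.6
loose knuckle tool y [-72.7 -55.4] tool x [13.8 30.3] z 4.3 1495
loose knuckle tool y [-72.8 -55.3] tool x [-27.2 -13.4] z 4.3 953
leaf-top plane in tool: slope x,y deg [0.22 0.48] z 8.4
```

View pics/w8.png

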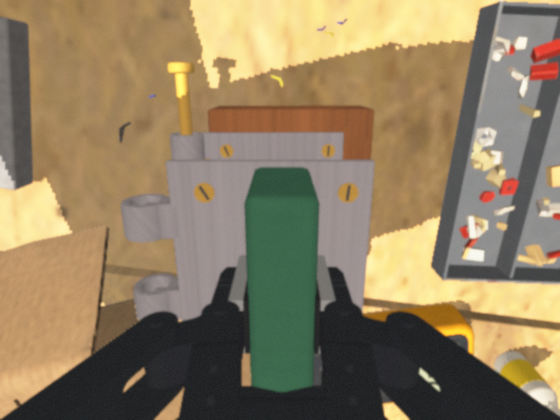

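The loose knuckles at (148,218) and (155,297) sit over the gaps, and the leaf is held level and centred on the tool. I'll lower it to just above the block's knuckles and check again.

```bash
python3 -m pendant '[0.1,0.3,0.7,20,0,0,0, 0.1,0,0,20,0,0,0, 0.1,0,0,9,0,0,0,0.1,0,0,0,0,0,0,0.1,0,0,0,0,0,0]'>/dev/null;python3 -m pendant '[0.1,0,0,0,0,0,0, 0.1,0,0,0,0,0,0, 0.1,0,0,0,0,0,0,0.1,0,0,0,0,0,0,0.1,0,0,0,0,0,0]'; python3 lookfit.py w9 1
```

```text
t: 20.75
position: [0.6186, 0.242, 0.0904]
eef_rot: [[-0.145, 0.99, 0.0], [0.99, 0.145, 0.0], [-0.0, 0.0, -1.0]]
wrist_force: [-0.4, 0.0, -2.0]
grip_width: 0.023
finger_force: 79.2
20.75 [618.6 242.   90.4]
rail top 13044 c [616.6 251.2] wh [23.2 77.9] yaw 8.01 z 126.8
loose leaf top 19161 c [600.3 249.1] wh [113.5  80.9] yaw 8.65 z 82.0
jamb knuckle 1010 c [549.7 274.4] wh [20.  17.1] yaw 8.52 z 55.9
jamb knuckle 459 c [553.9 228.2] wh [14.4 13.3] yaw 8.03 z 56.3
loose knuckle tool y [-72.6 -55.4] tool x [14.  30.3] z 4.2 1492
loose knuckle tool y [-72.9 -55.3] tool x [-27.1 -13.3] z 4.3 954
leaf-top plane in tool: slope x,y deg [0.21 0.47] z 8.3
```

View pics/w9.png

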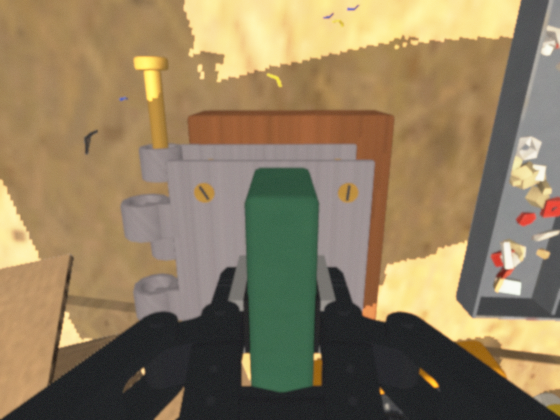

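The gaps line up to about 0.5 mm. Lowering into the gaps with a small correction.

```bash
python3 -m pendant '[0.1,0.4,-0.4,3,0,0,0, 0.1,0,0,6,0,0,0, 0.1,0,0,6,0,0,0,0.1,0,0,6,0,0,0,0.1,0,0,4,0,0,0]';python3 -m pendant '[0.1,0,0,1,0,0,0, 0.1,0,0,0,0,0,0, 0.1,0,0,0,0,0,0,0.1,0,0,0,0,0,0,0.1,0,0,0,0,0,0]'
```

```text
t: 21.3
position: [0.6178, 0.2422, 0.0643]
eef_rot: [[-0.144, 0.99, -0.001], [0.99, 0.144, -0.0], [-0.0, -0.001, -1.0]]
wrist_force: [-1.0, 0.0, -2.0]
grip_width: 0.0231
finger_force: 79.2
t: 21.8
position: [0.6182, 0.2424, 0.0645]
eef_rot: [[-0.144, 0.99, 0.0], [0.99, 0.144, 0.0], [0.0, 0.0, -1.0]]
wrist_force: [0.8, 0.0, -2.0]
grip_width: 0.023
finger_force: 79.2
```

```bash
python3 -m pendant '[0.1,0,0,1,0,0,0, 0.1,0,0,0.7,0,0,0, 0.1,0,0,0.5,0,0,0,0.1,0,0,0,0,0,0,0.1,0,0,0,0,0,0]';python3 -m pendant '[0.1,0,0,0.4,0,0,0, 0.1,0,0,0.3,0,0,0, 0.1,0,0,0,0,0,0,0.1,0,0,0,0,0,0,0.1,0,0,0,0,0,0]'
```

```text
t: 22.3
position: [0.6181, 0.2424, 0.0621]
eef_rot: [[-0.144, 0.99, -0.0], [0.99, 0.144, -0.0], [-0.0, -0.0, -1.0]]
wrist_force: [0.3, -0.6, -1.6]
grip_width: 0.0229
finger_force: 79.2
t: 22.8
position: [0.6181, 0.2424, 0.0615]
eef_rot: [[-0.144, 0.99, 0.0], [0.99, 0.144, 0.0], [0.0, 0.0, -1.0]]
wrist_force: [-0.5, -0.6, 2.2]
grip_width: 0.0229
finger_force: 79.6
```

```bash
python3 -m pendant '[0.1,0,0,0.3,0,0,0, 0.1,0,0,0,0,0,0, 0.1,0,0,0,0,0,0,0.1,0,0,0,0,0,0,0.1,0,0,0,0,0,0]';python3 lookfit.py w10 1
```

```text
t: 23.3
position: [0.6182, 0.2424, 0.0615]
eef_rot: [[-0.144, 0.99, 0.0], [0.99, 0.144, 0.0], [0.0, 0.0, -1.0]]
wrist_force: [-3.1, -0.6, 6.0]
grip_width: 0.0229
finger_force: 80.4
23.3 [618.2 242.4  61.5]
rail top 13026 c [616.1 251.7] wh [23.3 77.5] yaw 8.27 z 97.9
loose leaf top 23132 c [599.9 247.4] wh [113.5  85.2] yaw 8.3 z 53.2
jamb knuckle 1778 c [549.8 274.4] wh [20.5 17.2] yaw 8.36 z 55.6
jamb knuckle 14434 c [574.8 245.7] wh [62.1 81. ] yaw 8.06 z 53.3
loose knuckle tool y [-72.5 -55.3] tool x [-23.4  43.9] z 4.1 5122
leaf-top plane in tool: slope x,y deg [0.17 0.77] z 8.3
```

View pics/w10.png

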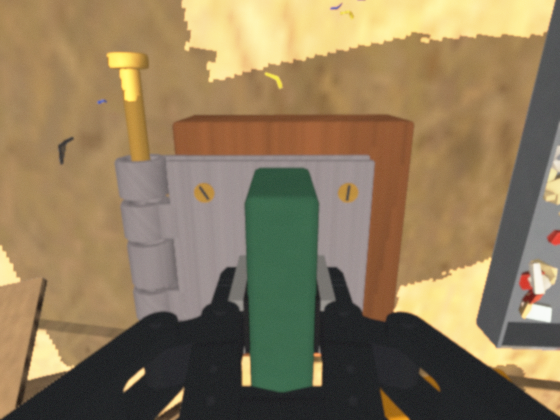

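```bash
python3 - <<'E'
from fit import *
z=np.load("w10.npz");d,W=z["d"],z["W"]; s=r.get_state(); R_=np.array(s["eef_rot"]); Q=(W-np.array(s["position"]))@R_*1000
print(np.round(s["wrist_force"],1),np.round(s["moment"],2))
from scipy.optimize import least_squares
for a,b,n in((35,49,"jamb end"),(15,29,"loose"),(-9,9,"jamb mid"),(-27,-15,"loose2")):
    k=(d>0)&(Q[...,0]>a)&(Q[...,0]<b)&(Q[...,1]<-57)&(Q[...,1]>-75)&(Q[...,2]<14)&(Q[...,2]>2)
    P=Q[k]; f=least_squares(lambda g:np.hypot(P[:,1]-g[0],P[:,2]-g[1])-11,[-63,15],loss="soft_l1")
    print(n,len(P),"axis tool y,z",np.round(f.x,2))
E
```

```text
[-2.1 -1.3  7. ] [-0.27  0.65  0.01]
jamb end 1072 axis tool y,z [-63.35  15.7 ]
loose 984 axis tool y,z [-63.62  15.69]
jamb mid 1064 axis tool y,z [-63.27  15.63]
loose2 540 axis tool y,z [-63.68  15.65]
```

The cylinder fits put all four knuckle axes within 0.4 mm of one line. The leaf top is at 53 mm, as expected, and the downward push is about 8 N and steady. Handing in.

```bash
python3 -c "
from rig import r
s=r.get_state();print(s['t'],s['wrist_force'],s['grip_width']);print(r.finish_job())"
```

```text
23.35 [-2.10309428 -1.33382821  6.97373332] 0.023154984638722547
the job is handed in; nothing more can be done
None
```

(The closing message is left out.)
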